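# Dry-stack the corner press

### The job

Set up the corner press dry, before gluing: over the ridge of the former nest the green plastic liner, then the dark wooden corner moulding, then the brass corner guard, each fully home on the one below, its length along the ridge and centred end to end. Then set the V-grooved beech caul squarely over the guard, also centred, and stand the iron weight upright on the middle of the caul. Leave the dark steel angle and the ink bottle where they are.

Things in the scene. Friction and masses are not known exactly. Their poses are not given: they have to be found in the camera images.
- former: Former, fixed to the table: plywood base 72 (its x) x 80 (y) x 20 mm high; on it, along its x axis through the middle, a pale beech ridge: a 90 degree roof shape, sharp edge up, 40 mm long, 37 mm wide at its foot, its edge 38.4 mm above the table. Origin: centre of the underside, on the table; z up.
- liner: Smallest angle section, green plastic: legs 26 mm at 90 degrees, wall 4 mm, 47 mm long along its x axis. Stands like a roof, ridge up: 21.2 mm high, 36.8 mm wide (y). Origin: centre underneath, level with the toes. Grasp the plain end faces (x = +-23.5 mm). Seated on the ridge its origin is 22.8 mm above the former's; the toes hang clear of the base.
- moulding: Middle angle section, dark brown wood: legs 35 mm, wall 6 mm, 56 mm long along its x axis. Stands like a roof, ridge up: 29.0 mm high, 49.5 mm wide (y). Origin: centre underneath, level with the toes. Grasp the end faces (x = +-28 mm). Seated over the liner its origin is 23.5 mm above the former's.
- guard: Largest angle section, yellow brass, two screw holes in each leg: legs 45 mm, wall 4 mm, 65 mm long along its x axis. Stands like a roof, ridge up: 34.6 mm high, 63.6 mm wide (y). Origin: centre underneath, level with the toes. Grasp the end faces (x = +-32.5 mm). Seated over the moulding its origin is 23.5 mm above the former's.
- caul: Caul: pale beech block 72 mm long (its x) x 60 mm wide (y) x 40 mm high, two darker bands across the flat top; underneath a 90 degree V groove all along x, 48 mm wide at the mouth, 24 mm deep. Stands groove down. Origin: centre of the underside. Grasp across its width (flat sides y = +-30 mm). Seated over the guard its origin is 34.2 mm above the former's.
- weight: Dark iron scale weight: round body 60 mm across and 21 mm high, neck, and a round knob 24 mm across from 29 to 44 mm height (grasp the knob). Origin: centre of the underside; z up.
- steel_angle: An odd dark steel angle, same size and shape as the brass guard (legs 45, wall 4, 65 mm long along its x axis, 34.6 mm high, ridge up; origin centre underneath). Not part of the press.
- ink_bottle: Square pale glass ink bottle with a black cap, 44 x 44 x 63 mm, upright near the vice. Origin: centre of the underside. Not part of the press.

How it is judged:
On the way, in this order (a step that is already met when the one before it is completed fails the run):
1. the green plastic liner sits home on the ridge of the former (x of liner in the frame of former between -0.008 and 0.008 m and y of liner in the frame of former between -0.003 and 0.003 m and z of liner in the frame of former between 0.0203 and 0.0253 m and angle between the x axis of liner and the x axis of former, either way round below 0.1 rad and angle between liner's own z axis and vertical below 0.07 rad), for 0.2 s.
2. the wooden corner moulding sits home over the liner (all of step 1 and x of moulding in the frame of former between -0.008 and 0.008 m and y of moulding in the frame of former between -0.003 and 0.003 m and z of moulding in the frame of former between 0.021 and 0.026 m and angle between the x axis of moulding and the x axis of former, either way round below 0.1 rad and angle between moulding's own z axis and vertical below 0.07 rad), for 0.2 s.
3. the brass corner guard sits home over the moulding (all of step 2 and x of guard in the frame of former between -0.008 and 0.008 m and y of guard in the frame of former between -0.003 and 0.003 m and z of guard in the frame of former between 0.021 and 0.026 m and angle between the x axis of guard and the x axis of former, either way round below 0.1 rad and angle between guard's own z axis and vertical below 0.07 rad), for 0.2 s.
4. the V-grooved caul sits home over the guard (all of step 3 and x of caul in the frame of former between -0.008 and 0.008 m and y of caul in the frame of former between -0.003 and 0.003 m and z of caul in the frame of former between 0.0317 and 0.0367 m and angle between the x axis of caul and the x axis of former, either way round below 0.1 rad and angle between caul's own z axis and vertical below 0.07 rad), for 0.2 s.
At the end, for the whole second after the job is handed in: Liner, moulding, guard, caul nested in this order on the former, each within 2.5 mm of its seated height, 3 mm of the ridge sideways, 8 mm of the middle lengthways, 0.1 rad of the ridge line, upright to 0.07 rad; weight upright within 12 mm of the middle of the caul; all at rest (all of step 4 and horizontal distance between weight and caul below 0.012 m and z of weight in the frame of caul between 0.0375 and 0.0425 m and angle between weight's own z axis and vertical below 0.07 rad and linear speed of each of liner, moulding, guard, caul, weight below 0.02 m/s); the robot touches nothing.
It fails at once if the steel angle is disturbed (over 20 mm) (distance of steel_angle from where it was at the start of the episode above 0.02 m).
It fails at once if the ink bottle is disturbed (over 20 mm) or tipped (distance of ink_bottle from where it was at the start of the episode above 0.02 m or angle between ink_bottle's own z axis and vertical above 0.3 rad).
It also fails if it takes over 128 s, if anything falls off the work surface, if the arm or the gripper's body presses on something with over 40 N, if the wrist force passes 120 N, or if a joint passes its speed limit or range.

### The arm

A 6-joint arm with a two-finger parallel gripper is mounted at the origin on a cart in front of the work surface, level with it; the furniture and walls round the work are solid. World frame = base frame: x ahead of the robot, y to its left, z up, the work surface at z = 0. Lengths are in m, angles in rad, forces in N, time in s.
With the tool pointing down it reaches from about 0.35 to 0.975 m from the base axis. Payload 7.1 kg.
Tool frame: the origin (TCP) lies midway between the tips of the shut fingers; the grasp point (between the pads) lies 19 mm behind it; z points along the fingers, y is the line along which they close (so a half turn about z gives the same grasp; the last joint's range is limited). The gripper opens to 88 mm and grips with 3 to 60 N. Pads are 20 mm wide; open, the fingers measure 115 mm over their backs; the gripper's body (75 mm by 178 mm) begins 61 mm behind the grasp point.
Start: joints at [1.246, 0.423, 1.63, -0, 1.089, -0.019], TCP at [0.188, 0.596, 0.223] pointing down, gripper open.
Joint ranges: [-3, 3], [-0.9, 2.11], [0.09, 2.58], [-1.31, 4.45], [0.11, 2.69], [-2.54, 2.54]. Speed limits (rad/s): [2.39, 2.39, 3.01, 3.14, 3.14, 3.14].

### API

Orientations are given as a unit quaternion [x, y, z, w].
In Python, from plant import env gives the robot as it stands.
- The arm moves only by the tool arm_command, never from a script. Its argument "steps" is one flat list of numbers, 5 for each row, row after row: the shift along the tool's x, y, z in units of 0.02 m (1.0 is 0.02 m), then the turn about the tool's z in units of 4 degrees (1.0 is 4 degrees), then the opening, from -1 (shut) to 1 (fully open). A call has 1 to 8 rows; each row shifts and turns the commanded pose from where the row before left it, along the tool's axes as they then stand; what a row does not reach is not made up. A row lasts 1/12 s, in which the tool goes at most 41.7 mm and 7.16 degrees, less where a joint would pass 70% of its speed; a pose out of reach is approached as far as the arm can. A call with a number of a shift or a turn outside -1 to 1 is refused whole. A call with a gripper value outside its range is refused whole. The fingers move at their own pace and stop on an object; the grip force is fixed at half the most. Time passes only in rows, so rows that do not move let the fingers close. It gives the time, the measured TCP pose, the force, the opening and the grip force at its end, in the units of the state.
- env.get_obs(): the state, without advancing time (a new reading comes with each control period).
- env.snapshot(name): name is "side" or "top" or "wrist"; returns a dict with "color" (384x512x3 uint8, red, green, blue), "fx", "fy", "cx", "cy" (pixels), "distortion" ([k1, k2, p1, p2, k3] as OpenCV has them; the pictures are not rectified), "world_to_cam" (4x4, takes a point from world to camera coordinates). Camera axes: x right, y down, z forward; pixel columns grow to the right and rows downward; lengths in m; the calibration is good to about 2 mm. A picture is of the moment at which its call begins. There is no depth.
- env.sign_off(): hands the job in; it is judged then, once.
The state is a dict: "time": time; "joints": joint angles; "joint_vel": joint speeds; "joint_torque": joint torques, N m; "eef_pos": TCP position; "tool_rot": TCP orientation; "force": force on the tool from outside, world axes, zero at the start; "moment": the same for the moment, N m; "opening": finger opening in m; "finger_force": force on a finger pad.
Only numpy, scipy, OpenCV 4.12 (cv2) and the standard library are available. Lean on these libraries where they do the work, as an engineer would, in place of code of your own. Each camera call takes 0.05 s, during which the arm holds its last target. There are 200 camera calls.

## Working session

There is one attempt and no reset: what is moved stays moved. The work goes in short steps, Python scripts to look and compute and a tool call to move; the robot and the scene stay as the last step left them, time stands still between calls to the robot, and variables do not carry over. Pictures are saved under pics/ and viewed, at most 14 in all, crops included, and the job is handed in when it is done.

Besides the shell and the picture viewer there is one more tool, called after "Request:" as name(argument=value, ...), one argument or row to a line, values as JSON. arm_command: Moves the arm, as the interface text tells. Its arguments: {"type":"object","properties":{"steps":{"type":"array"}},"required":["steps"]}

```bash
mkdir -p pics; ls; python3 - <<'E'
from plant import env
import cv2
print(env.get_obs())
for n in ["top","side"]:
    s=env.snapshot(n); cv2.imwrite(f"pics/{n}0.png",cv2.resize(s["color"][:,:,::-1],(800,600),interpolation=cv2.INTER_CUBIC))
    print(n,s["fx"],s["fy"],s["cx"],s["cy"],s["distortion"],s["world_to_cam"])
E
```

```text
pics
{'time': 0.0, 'joints': array([ 1.24595755e+00,  4.23834165e-01,  1.63071286e+00, -2.60449101e-05,
        1.08863163e+00, -1.90263421e-02]), 'joint_vel': array([ 0.00103301, -0.00082014,  0.00155221, -0.00054544,  0.0015373 ,
        0.00126919]), 'joint_torque': array([-1.46729062e-04, -5.44632018e+01, -2.73666376e+01,  6.43660733e-02,
        2.28029781e-02, -1.28724014e-04]), 'eef_pos': array([0.18797948, 0.59544995, 0.22189691]), 'tool_rot': array([ 1.52305057e-01,  9.88333213e-01, -7.83281908e-04, -1.24308943e-04]), 'force': array([-0.35341242, -0.22580594,  0.39077075]), 'moment': array([0.00356921, 0.04911483, 0.04534669]), 'finger_force': 0.0, 'opening': 0.08788376664983995}
top 415.9415429254653 415.9415429254653 257.0637979697584 195.95939841090282 [0.00179339 0.         0.         0.         0.        ] [[ 0.00526288 -0.99967854 -0.02480151  0.1198028 ]
 [-0.99676015 -0.00325369 -0.08036558  0.57585609]
 [ 0.08025905  0.02514411 -0.99645685  0.92233224]
 [ 0.          0.          0.          1.        ]]
side 413.74334087996886 413.74334087996886 256.02970445765396 190.62882690943994 [-0.07790869  0.          0.          0.          0.        ] [[ 0.99582141 -0.0908536   0.0092378  -0.55051529]
 [-0.0511656  -0.63886186 -0.76761814  0.14660791]
 [ 0.07564255  0.76393792 -0.6408409   0.85290605]
 [ 0.          0.          0.          1.        ]]
```

View pics/top0.png

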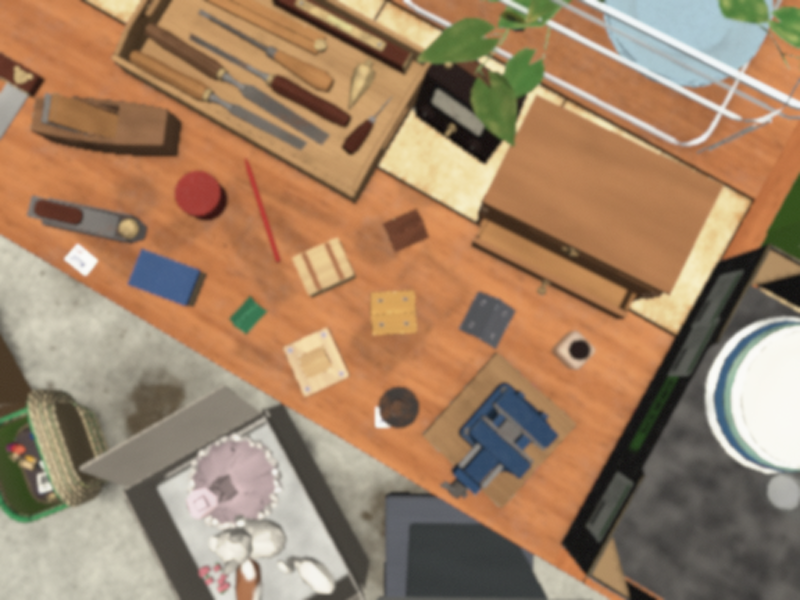

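View pics/side0.png

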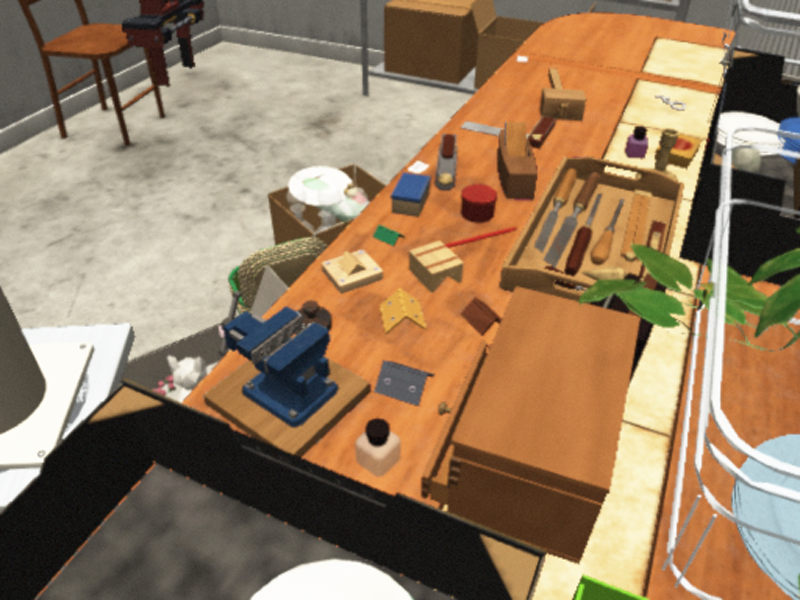

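The top view (800 px scale) shows the former near (316,362), liner (248,315), guard (393,313), moulding (405,230), caul (323,267), weight (399,407), steel angle (487,319) and bottle (574,350). I'll zoom in for corners.

```bash
cat > h.py <<'E'
import numpy as np, cv2
from plant import env
def ray(s,px):
    K=np.array([[s["fx"],0,s["cx"]],[0,s["fy"],s["cy"]],[0,0,1]])
    p=cv2.undistortPoints(np.array(px,float).reshape(-1,1,2),K,np.array(s["distortion"])).reshape(-1,2)
    W=np.array(s["world_to_cam"]);R=W[:3,:3];o=-R.T@W[:3,3]
    return o,np.c_[p,np.ones(len(p))]@R
def at_z(s,px,z):
    o,d=ray(s,px); return o+d*((z-o[2])/d[:,2])[:,None]
def project(s,P):
    K=np.array([[s["fx"],0,s["cx"]],[0,s["fy"],s["cy"]],[0,0,1]])
    W=np.array(s["world_to_cam"])
    return cv2.projectPoints(np.array(P,float),cv2.Rodrigues(W[:3,:3])[0],W[:3,3],K,np.array(s["distortion"]))[0].reshape(-1,2)
def crop(s,x,y,w,h,k,fn):
    cv2.imwrite(fn,cv2.resize(s["color"][y:y+h,x:x+w,::-1],None,fx=k,fy=k,interpolation=cv2.INTER_CUBIC))
E
python3 - <<'E'
from h import *
s=env.snapshot("top")
crop(s,140,130,160,120,5,"pics/c1.png"); crop(s,220,165,160,120,5,"pics/c2.png")
E
```

```text
(no output)
```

View pics/c1.png

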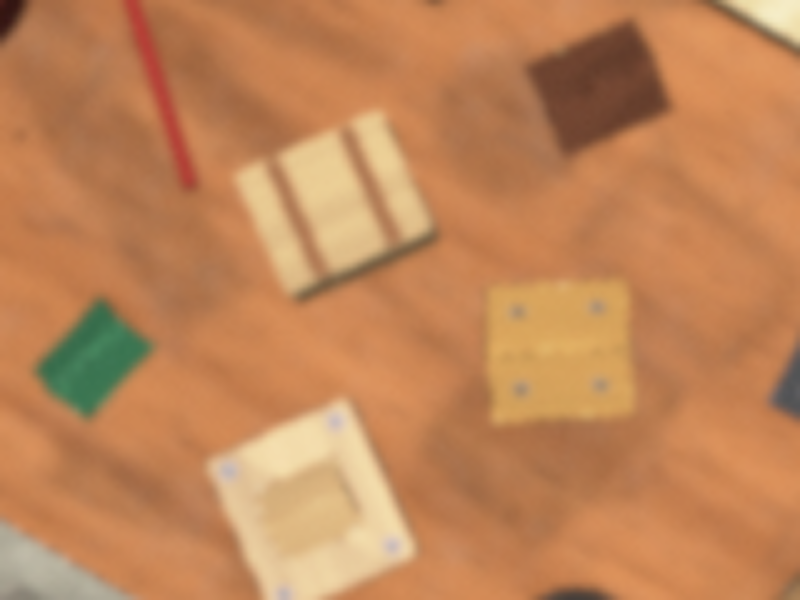

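View pics/c2.png

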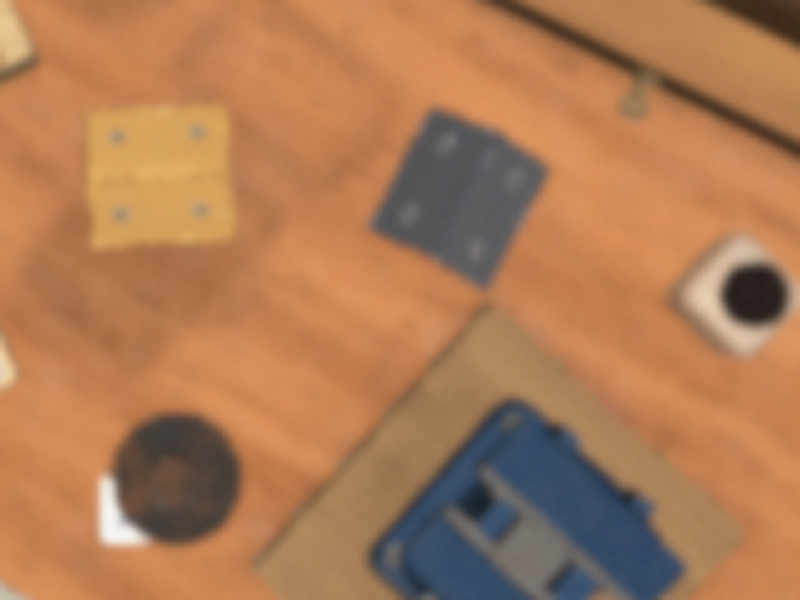

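```bash
cat > fit.py <<'E'
from h import *
from scipy.optimize import least_squares
def rect(a,b,z): return np.array([[a,b,z],[-a,b,z],[-a,-b,z],[a,-b,z]])/1000
O=dict( # name: (model pts, crop px, yaw-direction px along x (two px))
 former=(rect(36,40,20)[[0,1,2]], 1,[[345,399],[207,463],[416,551]],None),
 liner=(rect(23.5,18.4,2.8),1,[[101,297],[152,347],[88,420],[36,370]],None),
 moulding=(rect(28,24.75,4.2),1,[[526,68],[632,18],[671,106],[568,157]],None),
 guard=(rect(32.5,31.8,2.8),1,[[487,288],[630,280],[636,414],[492,424]],None),
 caul=(rect(36,30,40),1,[[233,178],[380,110],[438,232],[298,297]],None),
 steel=(rect(32.5,31.8,2.8),2,[[435,107],[550,170],[487,290],[371,227]],None))
def full(px,c):
    o=np.array([140,130] if c==1 else [220,165]); return (np.array(px,float)+.5)/5-.5+o
if __name__=="__main__":
    import itertools
    s=env.snapshot("top")
    img=s["color"][:,:,::-1].copy(); big=cv2.resize(img[130:285,140:370],None,fx=3.4,fy=3.4,interpolation=cv2.INTER_CUBIC)
    out={}
    for n,(M,c,px,_) in O.items():
        P=full(px,c); g=at_z(s,P,M[0,2]).mean(0); best=None
        for perm in itertools.permutations(range(len(M))):
          for y0 in np.arange(-1.5,1.6,.75):
            def f(v):
                R=np.array([[np.cos(v[2]),-np.sin(v[2])],[np.sin(v[2]),np.cos(v[2])]])
                W=np.c_[M[:,:2]@R.T+v[:2],M[:,2]]
                return (project(s,W)-P[list(perm)]).ravel()
            if y0==-1.5 and False: pass
            r=least_squares(f,[g[0],g[1],y0],max_nfev=15) if np.linalg.norm(f([g[0],g[1],y0]))<40 else None
            if r is not None and (best is None or r.cost<best.cost-1e-9): best=r;bp=perm
        v=best.x; yaw=(v[2]+np.pi/2)%np.pi-np.pi/2
        out[n]=[v[0],v[1],yaw]; print(n,np.round(v[:2],4),"yaw deg",round(np.degrees(yaw),1),"rms px",round((2*best.cost/len(P))**.5,2),"reach",round(np.hypot(*v[:2]),3))
        R=np.array([[np.cos(yaw),-np.sin(yaw)],[np.sin(yaw),np.cos(yaw)]])
        W=np.c_[rect(M[0,0]*1e3,M[0,1]*1e3,0)[:,:2]@R.T+v[:2],np.full(4,M[0,2])]
        q=((project(s,W)-[140,130]+.5)*3.4-.5)
        cv2.polylines(big,[q.round().astype(int)],True,(255,255,0),1)
        cv2.line(big,tuple(q[[0,3]].mean(0).astype(int)),tuple(q[[1,2]].mean(0).astype(int)),(0,0,255),1)
    w=full([[177,478]],2); print("weight@z21",at_z(s,w,.021))
    print("bottle cap",at_z(s,full([[755,295]],2),.063))
    cv2.imwrite("pics/fit.png",big)
E
python3 fit.py
```

```text
former [0.5151 0.2253] yaw deg -31.3 rms px 8.74 reach 0.562
liner [0.5638 0.3536] yaw deg -41.7 rms px 0.73 reach 0.666
moulding [0.6923 0.1178] yaw deg -64.6 rms px 0.8 reach 0.702
guard [0.5679 0.1349] yaw deg -86.7 rms px 0.49 reach 0.584
caul [0.6316 0.2351] yaw deg -63.8 rms px 0.74 reach 0.674
steel [ 0.5582 -0.0041] yaw deg -28.3 rms px 0.76 reach 0.558
weight@z21 [[0.43011665 0.12624559 0.021     ]]
bottle cap [[ 0.51321795 -0.12408161  0.063     ]]
```

View pics/fit.png

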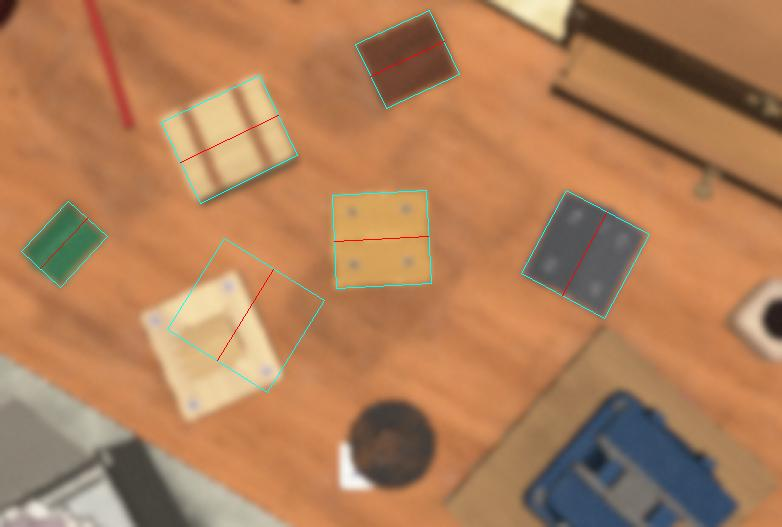

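The overlay matches everything but the former (fit used 3 points, wrong permutation); redo with its fourth corner, at (190,421) in this picture.

```bash
sed -i 's/rect(36,40,20)\[\[0,1,2\]\], 1,\[\[345,399\],\[207,463\],\[416,551\]\]/rect(36,40,20),1,[[207,463],[346,399],[416,552],[278,618]]/' fit.py; python3 fit.py | head -1
python3 - <<'E'
from h import *
from fit import full
s=env.snapshot("top"); P=full([[207,463],[346,399],[416,552],[278,618]],1)
g=at_z(s,P,.02); print(np.linalg.norm(g-np.roll(g,-1,0),axis=1))
t=env.snapshot("side")
v=[project(t,[[.4945,.2265,.0384]])[0]]
x,y=np.array(v[0]).astype(int); crop(t,x-50,y-40,100,80,7,"pics/sf.png"); print(x,y)
E
```

```text
former [0.4948 0.2477] yaw deg -64.5 rms px 0.79 reach 0.553
[0.06989053 0.07688666 0.06937951 0.07783949]
224 169
```

View pics/sf.png

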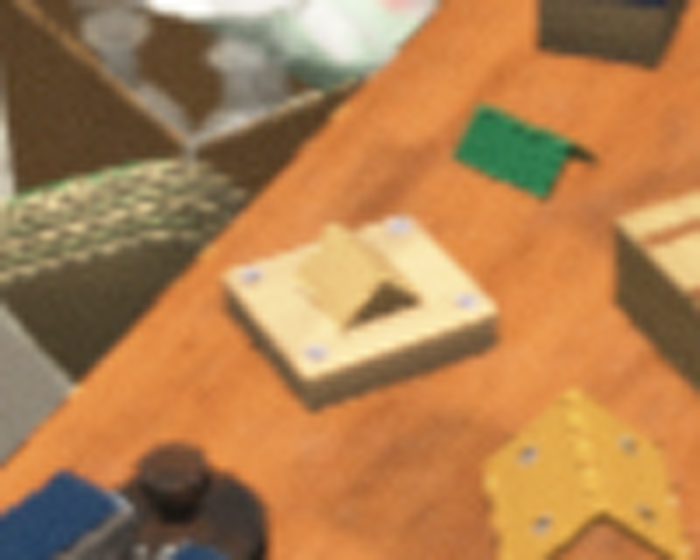

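```bash
cat > plan.py <<'E'
import sys; from h import *
from scipy.spatial.transform import Rotation as Rn
x,y,z,psi=map(float,sys.argv[1:5])
o=env.get_obs(); R=Rn.from_quat(o["tool_rot"]).as_matrix(); p=o["eef_pos"]
c=np.degrees(np.arctan2(R[1,1],R[0,1])); t=((c-psi+180)%360-180)
a=np.radians(psi); d=np.array([x,y,z])-p
sh=np.array([-d[0]*np.sin(a)+d[1]*np.cos(a), d[0]*np.cos(a)+d[1]*np.sin(a), -d[2]])/.02
b=np.radians(c); s0=np.array([-d[0]*np.sin(b)+d[1]*np.cos(b), d[0]*np.cos(b)+d[1]*np.sin(b), -d[2]])/.02
print("t",round(o["time"],2),"tcp",p.round(4),"psi",round(c,1),"open",round(o["opening"],4),"F",o["force"].round(1),"q6",round(o["joints"][5],2))
print("turn units",round(t/4,2)," shift after turn",sh.round(2)," shift before turn",s0.round(2))
E
python3 plan.py .5638 .3536 .10 138.3
```

```text
t 0.35 tcp [0.1881 0.5959 0.2225] psi 72.5 open 0.0884 F [-0.  -0.8 -0.2] q6 -0.02
turn units -16.46  shift after turn [ -3.45 -22.08   6.12]  shift before turn [-21.56  -5.9    6.12]
```

Request:
arm_command(
  steps=[-0.9, -0.245, 0.1, 0, 1, -0.9, -0.245, 0.1, 0, 1, -0.9, -0.245, 0.1, 0, 1, -0.9, -0.245, 0.1, 0, 1, -0.9, -0.245, 0.1, 0, 1, -0.9, -0.245, 0.1, 0, 1, -0.9, -0.245, 0.1, 0, 1, -0.9, -0.245, 0.1, 0, 1],
)

```text
time: 1.02
eef_pos: [0.3144, 0.5147, 0.2066]
tool_rot: [0.152, 0.988, 0.0, 0.0]
force: [-0.7, -0.4, 0.2]
opening: 0.0881
finger_force: 0.0
```

Request:
arm_command(
  steps=[-0.9, -0.245, 0.1, 0, 1, -0.9, -0.245, 0.1, 0, 1, -0.9, -0.245, 0.1, 0, 1, -0.9, -0.245, 0.1, 0, 1, -0.9, -0.245, 0.1, 0, 1, -0.9, -0.245, 0.1, 0, 1, -0.9, -0.245, 0.1, 0, 1, -0.9, -0.245, 0.1, 0, 1],
)

```text
time: 1.68
eef_pos: [0.4399, 0.434, 0.1906]
tool_rot: [0.152, 0.988, 0.0, -0.0]
force: [0.2, -0.2, -0.1]
opening: 0.0877
finger_force: 0.0
```

Request:
arm_command(
  steps=[-0.9, -0.245, 0.1, 0, 1, -0.9, -0.245, 0.1, 0, 1, -0.9, -0.245, 0.1, 0, 1, -0.9, -0.245, 0.1, 0, 1, -0.9, -0.245, 0.1, 0, 1, -0.9, -0.245, 0.1, 0, 1, -0.9, -0.245, 0.1, 0, 1, -0.9, -0.245, 0.1, 0, 1],
)

```text
time: 2.35
eef_pos: [0.5654, 0.3532, 0.1745]
tool_rot: [0.152, 0.988, -0.0, -0.0]
force: [-0.5, 0.3, 0.1]
opening: 0.0878
finger_force: 0.0
```

Request:
arm_command(
  steps=[0, 0, 0.1, -1, 0.6, 0, 0, 0.1, -1, 0.6, 0, 0, 0.1, -1, 0.6, 0, 0, 0.1, -1, 0.6, 0, 0, 0.1, -1, 0.6, 0, 0, 0.1, -1, 0.6, 0, 0, 0.1, -1, 0.6, 0, 0, 0.1, -1, 0.6],
)

```text
time: 3.02
eef_pos: [0.5647, 0.3538, 0.1585]
tool_rot: [-0.128, 0.992, -0.0, -0.0]
force: [0.3, 0.2, 0.5]
opening: 0.0705
finger_force: 0.0
```

Request:
arm_command(
  steps=[0, 0, 0, -1, 0.6, 0, 0, 0, -1, 0.6, 0, 0, 0, -1, 0.6, 0, 0, 0, -1, 0.6, 0, 0, 0, -1, 0.6, 0, 0, 0, -1, 0.6, 0, 0, 0, -1, 0.6, 0, 0, 0, -1, 0.6],
)

```text
time: 3.68
eef_pos: [0.5647, 0.3538, 0.1586]
tool_rot: [-0.396, 0.918, 0.0, -0.0]
force: [0.4, -1.1, 0.7]
opening: 0.0701
finger_force: 0.0
```

```bash
python3 plan.py .5638 .3536 .003 138.3; python3 - <<'E'
from h import *
s=env.snapshot("wrist"); np.save("w1.npy",s,allow_pickle=True)
img=s["color"][:,:,::-1].copy()
from fit import rect
for v,M in [((.5638,.3536,-41.7),rect(23.5,18.4,2.8)),((.4948,.2477,-64.5),rect(36,40,20))]:
    a=np.radians(v[2]);R=np.array([[np.cos(a),-np.sin(a)],[np.sin(a),np.cos(a)]])
    q=project(s,np.c_[M[:,:2]@R.T+v[:2],M[:,2]]); print(q.round(0).tolist())
    cv2.polylines(img,[q.round().astype(int)],True,(255,255,0),1)
cv2.imwrite("pics/w1.png",cv2.resize(img,(800,600)))
E
```

```text
t 3.68 tcp [0.5647 0.3538 0.1586] psi 136.7 open 0.0701 F [ 0.4 -1.1  0.7] q6 -1.84
turn units -0.41  shift after turn [0.04 0.03 7.78]  shift before turn [0.04 0.03 7.78]
[[236.0, 194.0], [275.0, 193.0], [275.0, 162.0], [235.0, 163.0]]
[[187.0, 88.0], [252.0, 113.0], [281.0, 36.0], [213.0, 8.0]]
```

View pics/w1.png

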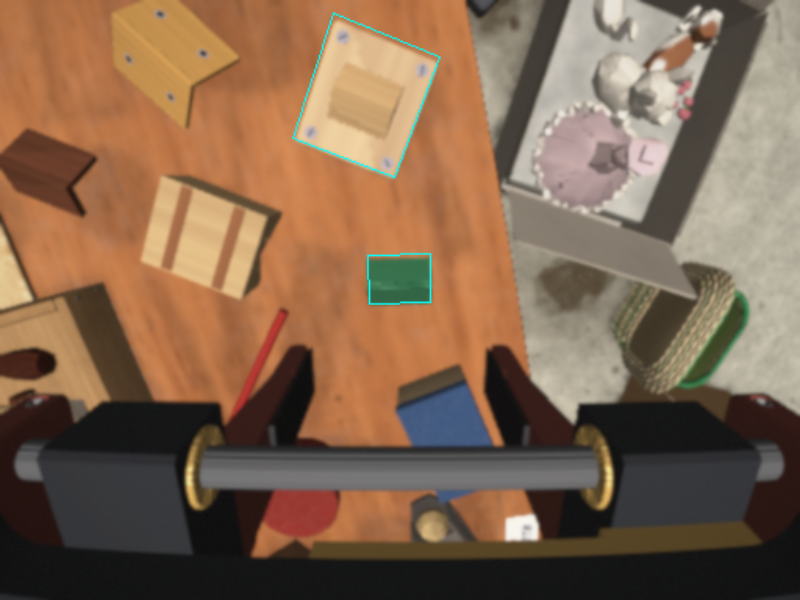

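The wrist view agrees with both fits (liner box 368–432 × 254–304, former outline on its edges). Descend and grip.

Request:
arm_command(
  steps=[0.04, 0.03, 1, -0.4, 0.6, 0, 0, 1, 0, 0.6, 0, 0, 1, 0, 0.6, 0, 0, 1, 0, 0.6, 0, 0, 1, 0, 0.6, 0, 0, 1, 0, 0.6, 0, 0, 1, 0, 0.6, 0, 0, 0.75, 0, 0.6],
)

```text
time: 4.4
eef_pos: [0.5631, 0.3533, 0.0019]
tool_rot: [-0.407, 0.914, -0.0, -0.001]
force: [0.3, -0.5, -0.5]
opening: 0.0698
finger_force: 0.0
```

Request:
arm_command(
  steps=[0, 0, 0, 0, 0.6, 0, 0, 0, 0, -1, 0, 0, 0, 0, -1, 0, 0, 0, 0, -1, 0, 0, 0, 0, -1, 0, 0, 0, 0, -1, 0, 0, 0, 0, -1],
)

```text
time: 4.98
eef_pos: [0.564, 0.3538, 0.0042]
tool_rot: [-0.407, 0.913, 0.0, 0.0]
force: [0.5, -1.1, -0.2]
opening: 0.0466
finger_force: 30.0
```

```bash
python3 plan.py .4948 .2477 .10 115.5
```

```text
t 4.98 tcp [0.564  0.3538 0.0042] psi 138.1 open 0.0466 F [ 0.5 -1.1 -0.2] q6 -1.87
turn units 5.64  shift after turn [ 5.4  -3.3  -4.79]  shift before turn [ 6.26 -0.97 -4.79]
```

Request:
arm_command(
  steps=[0, 0, -0.8, 0.94, -1, 0, 0, -0.8, 0.94, -1, 0, 0, -0.8, 0.94, -1, 0, 0, -0.8, 0.94, -1, 0, 0, -0.8, 0.94, -1, 0, 0, -0.8, 0.94, -1],
)

```text
time: 5.48
eef_pos: [0.5636, 0.3535, 0.1006]
tool_rot: [-0.219, 0.976, -0.0, 0.0]
force: [0.1, -0.7, 0.3]
opening: 0.0468
finger_force: 30.0
```

Request:
arm_command(
  steps=[0.9, -0.55, 0, 0, -1, 0.9, -0.55, 0, 0, -1, 0.9, -0.55, 0, 0, -1, 0.9, -0.55, 0, 0, -1, 0.9, -0.55, 0, 0, -1, 0.9, -0.55, 0, 0, -1, 0, 0, 0, 0, -1, 0, 0, 0, 0, -1],
)

```text
time: 6.15
eef_pos: [0.4946, 0.2472, 0.1001]
tool_rot: [-0.22, 0.975, 0.0, 0.0]
force: [-0.2, 0.4, -0.8]
opening: 0.0466
finger_force: 30.0
```

```bash
python3 plan.py .4948 .2477 .027 115.5; python3 - <<'E'
from h import *
s=env.snapshot("wrist"); t=env.snapshot("side")
cv2.imwrite("pics/w2.png",cv2.resize(s["color"][:,:,::-1],(800,600)))
E
```

```text
t 6.15 tcp [0.4946 0.2472 0.1001] psi 115.5 open 0.0466 F [-0.2  0.4 -0.8] q6 -1.57
turn units -0.01  shift after turn [-0.02  0.02  3.65]  shift before turn [-0.02  0.02  3.65]
```

View pics/w2.png

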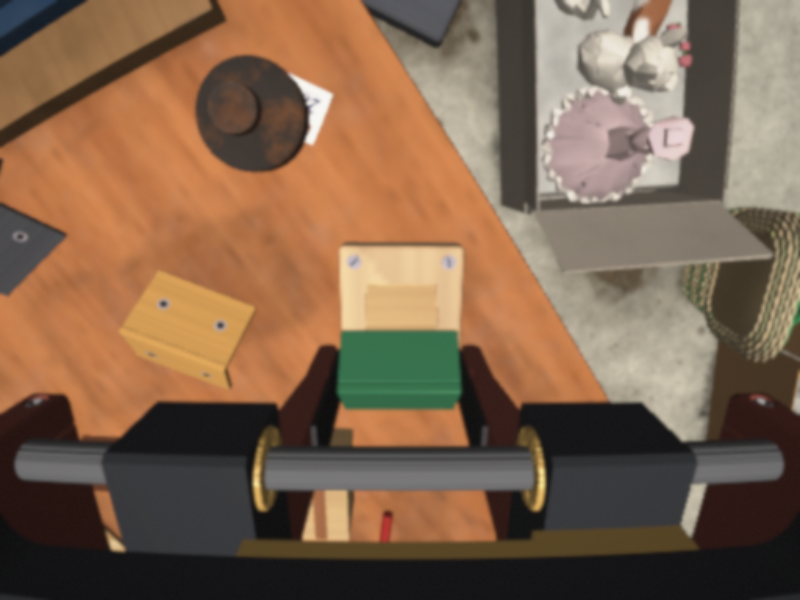

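Liner (338–461) is held level and lined up with the former (340–462). Lower it.

Request:
arm_command(
  steps=[0, 0, 0.8, 0, -1, 0, 0, 0.8, 0, -1, 0, 0, 0.6, 0, -1, 0, 0, 0.5, 0, -1, 0, 0, 0.4, 0, -1, 0, 0, 0.3, 0, -1, 0, 0, 0.2, 0, -1, 0, 0, 0, 0, -1],
)

```text
time: 6.92
eef_pos: [0.495, 0.2478, 0.0274]
tool_rot: [-0.221, 0.975, 0.0, 0.0]
force: [0.1, -1.0, 0.1]
opening: 0.0465
finger_force: 30.0
```

```bash
python3 plan.py .4948 .2477 .027 115.5
```

```text
t 6.92 tcp [0.495  0.2478 0.0274] psi 115.5 open 0.0465 F [ 0.1 -1.   0.1] q6 -1.57
turn units 0.0  shift after turn [ 0.01 -0.    0.02]  shift before turn [ 0.01 -0.    0.02]
```

Request:
arm_command(
  steps=[0, 0, 0.02, 0, -1, 0, 0, 0, 0, 0.5, 0, 0, 0, 0, 0.5, 0, 0, 0, 0, 0.5, 0, 0, -1, 0, 0.5, 0, 0, -1, 0, 0.7, 0, 0, -1, 0, 0.7, 0, 0, -1, 0, 0.7],
)

```text
time: 7.58
eef_pos: [0.4945, 0.2474, 0.1082]
tool_rot: [-0.221, 0.975, -0.0, -0.0]
force: [-0.3, -0.1, 0.6]
opening: 0.0741
finger_force: 0.0
```

```bash
python3 plan.py .6923 .1178 .10 115.4; cat > chk.py <<'E'
import sys
from h import *
from fit import rect
# overlay expected seated pose: chk.py out hx hy ztop zed
fn=sys.argv[1]; hx,hy,z,wall,top=map(float,sys.argv[2:7])
ims=[]
for n in ["top","wrist","side"]:
    s=env.snapshot(n); a=np.radians(-64.5);R=np.array([[np.cos(a),-np.sin(a)],[np.sin(a),np.cos(a)]])
    M=rect(hx,hy,z+wall); rid=np.array([[hx,0,z+top],[-hx,0,z+top]])/1000
    T=lambda m:project(s,np.c_[m[:,:2]@R.T+[.4948,.2477],m[:,2]])
    q=T(M);r=T(rid);c=q.mean(0).astype(int);x,y=[int(np.clip(c[i]-[32,45][i],0,[448,294][i])) for i in (0,1)]
    k=4; im=cv2.resize(s["color"][y:y+90,x:x+64,::-1],None,fx=k,fy=k,interpolation=cv2.INTER_CUBIC)
    f=lambda p:((p-[x,y]+.5)*k-.5).round().astype(int)
    cv2.polylines(im,[f(q)],True,(255,255,0),1); cv2.line(im,f(r)[0].tolist(),f(r)[1].tolist(),(255,0,255),1); ims.append(im)
cv2.imwrite(fn,np.hstack(ims))
E
python3 chk.py pics/k1.png 23.5 18.4 22.8 2.8 21.2
```

```text
t 7.58 tcp [0.4945 0.2474 0.1082] psi 115.5 open 0.0741 F [-0.3 -0.1  0.6] q6 -1.57
turn units 0.03  shift after turn [ -6.15 -10.1    0.41]  shift before turn [ -6.13 -10.11   0.41]
```

View pics/k1.png

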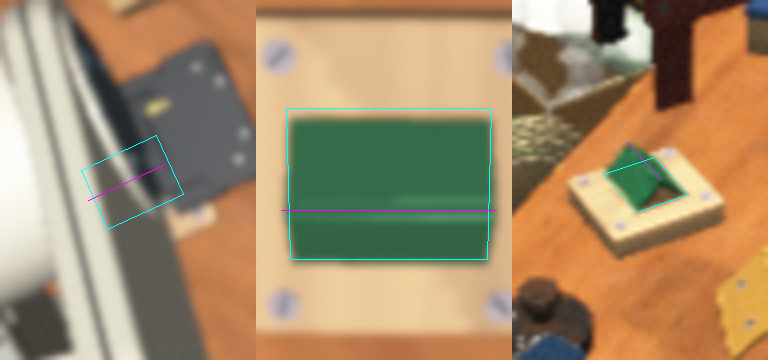

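```bash
python3 - <<'E'
from h import *
from fit import rect
s=env.snapshot("wrist")
h=cv2.cvtColor(s["color"],cv2.COLOR_RGB2HSV)
m=cv2.inRange(h,(60,80,30),(95,255,255)); m[:, :200]=0; m[250:]=0
n,l,st,ce=cv2.connectedComponentsWithStats(m); i=1+st[1:,4].argmax(); print(st[i],ce[i])
a=np.radians(-64.5);R=np.array([[np.cos(a),-np.sin(a)],[np.sin(a),np.cos(a)]])
T=lambda m,c:project(s,np.c_[m[:,:2]@R.T+c,m[:,2]])
c=np.array([.4948,.2477])
print("toes",T(rect(23.5,18.4,25.6),c).round(1).tolist())
M=rect(36,40,20);print("base",T(M,c).round(1).tolist())
print("1mm dy moves",(T(M,c+R@[0,.001])-T(M,c))[0])
# base edges along image column through middle
g=cv2.cvtColor(s["color"],cv2.COLOR_RGB2GRAY).astype(int)
q=T(rect(0,40,20),c); x=int(ce[i][0]); print(x,q[0],q[2]); 
for y0 in (q[0][1],q[2][1]): 
    y0=int(round(y0)); print(y0-8, s["color"][y0-8:y0+9,x,2].tolist())
E
```

```text
[ 230  181   51   34 1685] [255.16142433 197.44569733]
toes [[229.9, 214.6], [279.6, 214.6], [280.6, 176.6], [228.8, 176.6]]
base [[218.4, 232.9], [291.1, 232.9], [294.4, 152.0], [215.0, 152.0]]
1mm dy moves [0.04046947 0.92304051]
255 [254.74883473 232.95798267] [254.73763546 151.9735014 ]
225 [157, 158, 157, 157, 157, 157, 156, 147, 124, 92, 72, 68, 67, 67, 67, 67, 68]
144 [70, 71, 70, 70, 71, 71, 71, 67, 65, 76, 102, 127, 139, 144, 146, 145, 145]
```

Request:
arm_command(
  steps=[-0.51, -0.84, 0, 0, 0.7, -0.51, -0.84, 0, 0, 0.7, -0.51, -0.84, 0, 0, 0.7, -0.51, -0.84, 0, 0, 0.7, -0.51, -0.84, 0, 0, 0.7, -0.51, -0.84, 0, 0, 0.7, -0.51, -0.84, 0, 0, 0.7, -0.51, -0.84, 0, 0, 0.7],
)

```text
time: 8.45
eef_pos: [0.6259, 0.1605, 0.1054]
tool_rot: [-0.221, 0.975, -0.0, -0.001]
force: [-0.1, 0.9, -0.0]
opening: 0.0747
finger_force: 0.0
```

Request:
arm_command(
  steps=[-0.51, -0.84, 0, 0, 0.7, -0.51, -0.84, 0, 0, 0.7, -0.51, -0.84, 0, 0, 0.7, -0.51, -0.84, 0, 0, 0.7, 0, 0, 0, 0, 0.7, 0, 0, 0, 0, 0.7],
)

```text
time: 8.95
eef_pos: [0.6913, 0.1177, 0.1054]
tool_rot: [-0.22, 0.975, 0.0, -0.001]
force: [-0.6, 0.1, -0.1]
opening: 0.0747
finger_force: 0.0
```

```bash
python3 plan.py .6923 .1178 .005 115.4
cat > seg.py <<'E'
from h import *
from fit import rect
a=np.radians(-64.5);R=np.array([[np.cos(a),-np.sin(a)],[np.sin(a),np.cos(a)]])
def quad(s,m):
    n,l,st,ce=cv2.connectedComponentsWithStats(m); i=1+st[1:,4].argmax()
    return st[i],ce[i],l==i
if __name__=="__main__":
  for n in ["top","side"]:
    s=env.snapshot(n); h=cv2.cvtColor(s["color"],cv2.COLOR_RGB2HSV)
    m=cv2.inRange(h,(60,80,30),(95,255,255))
    T=lambda m,d=(0,0):project(s,np.c_[(m[:,:2]+d)@R.T+[.4948,.2477],m[:,2]])
    q=T(rect(23.5,18.4,25.6)); r=T(np.array([[.0235,0,.044],[-.0235,0,.044]]))
    w=np.zeros_like(m);c=q.mean(0).astype(int);w[c[1]-30:c[1]+30,c[0]-30:c[0]+30]=255
    st,ce,mm=quad(s,m&w); 
    print(n,st,ce.round(1),"toes",q.round(1).tolist(),"ridge",r.round(1).tolist())
    for dy in (-.003,0,.003):
      for dz in (0,.006):
        P=np.vstack([T(rect(23.5,18.4,25.6+dz*1e3),(0,dy)),T(np.array([[.0235,0,.044+dz],[-.0235,0,.044+dz]]),(0,dy))])
        Z=np.zeros_like(m);cv2.fillConvexPoly(Z,cv2.convexHull(P.round().astype(np.int32)),1)
        print(dy,dz,"IoU",round((mm&(Z>0)).sum()/(mm|(Z>0)).sum(),3))
E
python3 seg.py
python3 - <<'E'
from h import *
s=env.snapshot("wrist")
cv2.imwrite("pics/w3.png",cv2.resize(s["color"][:,:,::-1],(800,600)))
E
```

```text
t 8.95 tcp [0.6913 0.1177 0.1054] psi 115.4 open 0.0747 F [-0.6  0.1 -0.1] q6 -1.86
turn units 0.01  shift after turn [-0.05 -0.02  5.02]  shift before turn [-0.05 -0.02  5.02]
top [191 223  19  18 214] [200.3 231.4] toes [[207.6, 219.4], [188.8, 228.2], [195.5, 243.0], [214.3, 234.1]] ridge [[209.8, 226.7], [190.6, 235.7]]
-0.003 0 IoU 0.553
-0.003 0.006 IoU 0.553
0 0 IoU 0.557
0 0.006 IoU 0.539
0.003 0 IoU 0.545
0.003 0.006 IoU 0.557
side [216 160  16  15 124] [223.1 166.5] toes [[235.6, 171.2], [227.0, 161.9], [214.4, 166.0], [222.7, 175.7]] ridge [[228.9, 167.6], [220.4, 158.2]]
-0.003 0 IoU 0.554
-0.003 0.006 IoU 0.566
0 0 IoU 0.539
0 0.006 IoU 0.539
0.003 0 IoU 0.569
0.003 0.006 IoU 0.493
```

View pics/w3.png

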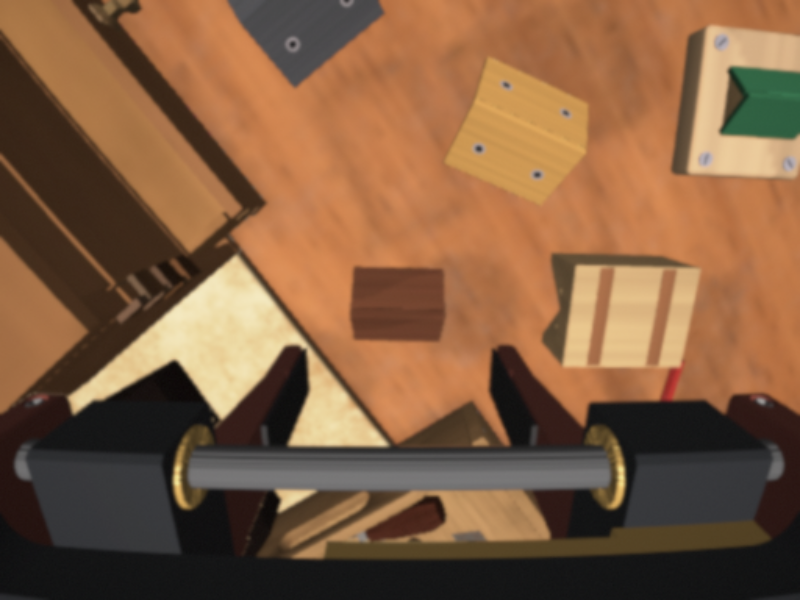

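Moulding lies at (398,303), straight in the view; the liner sits flush on the former. The cabinet edge at left may crowd the gripper body, so check the clearance.

```bash
python3 - <<'E'
from h import *
w=env.snapshot("wrist");t=env.snapshot("top");sd=env.snapshot("side")
o=env.get_obs();p=o["eef_pos"]; a=np.radians(115.4); ty=np.array([np.cos(a),np.sin(a),0]);tx=np.array([-np.sin(a),np.cos(a),0])
print("wrist cam",ray(w,[[0,0]])[0])
g=np.array([.6923,.1178,0])
def rel(P): return [(round(float((q-g)@tx)*1e3),round(float((q-g)@ty)*1e3)) for q in P]
for nm,px in [("drawer corner",(265,205)),("drawer2",(225,225)),("cab corner",(235,240)),("cab side",(20,400)),("tray corner",(470,405)),("black",(178,362))]:
    px=(np.array(px)+.5)/1.5625-.5
    print(nm,[rel(at_z(w,[px],z)) for z in (0,.03,.06,.09)])
B=[g+sx*.0375*tx+sy*.089*ty+[0,0,.085] for sx,sy in ((1,1),(1,-1),(-1,-1),(-1,1))]
img=t["color"][:,:,::-1].copy();q=project(t,B);print(q.round())
im2=sd["color"][:,:,::-1].copy();q2=project(sd,B)
cv2.polylines(img,[q.round().astype(int)],True,(255,255,0),1);cv2.polylines(im2,[q2.round().astype(int)],True,(255,255,0),1)
A=cv2.resize(img[90:240,200:333],None,fx=3,fy=3);Bm=cv2.resize(im2[130:280,250:383],None,fx=3,fy=3)
cv2.imwrite("pics/clr.png",np.hstack([A,Bm]))
E
```

```text
wrist cam [0.6215809  0.08605033 0.26798861]
drawer corner [[(60, -80)], [(62, -71)], [(64, -62)], [(66, -52)]]
drawer2 [[(48, -106)], [(52, -94)], [(55, -82)], [(58, -70)]]
cab corner [[(39, -101)], [(43, -89)], [(48, -78)], [(52, -66)]]
cab side [[(-78, -278)], [(-60, -247)], [(-43, -215)], [(-26, -184)]]
tray corner [[(-76, 52)], [(-59, 47)], [(-42, 41)], [(-25, 35)]]
black [[(-45, -149)], [(-31, -132)], [(-17, -116)], [(-4, -99)]]
[[229. 173.]
 [304. 138.]
 [289. 107.]
 [214. 142.]]
```

View pics/clr.png

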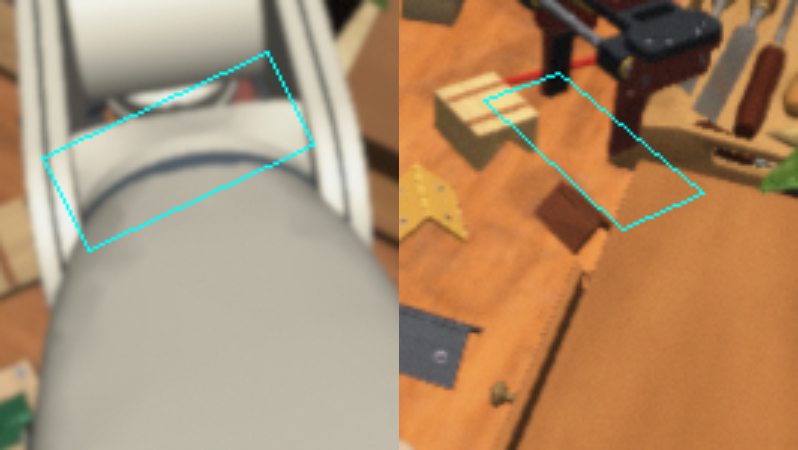

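The body corner should pass about 12 mm from the cabinet's corner at table level; go down, watching force.

Request:
arm_command(
  steps=[-0.05, -0.02, 0.8, 0, 0.7, 0, 0, 0.8, 0, 0.7, 0, 0, 0.8, 0, 0.7, 0, 0, 0.8, 0, 0.7, 0, 0, 0.7, 0, 0.7, 0, 0, 0.6, 0, 0.7, 0, 0, 0.45, 0, 0.7, 0, 0, 0, 0, 0.7],
)

```text
time: 9.92
eef_pos: [0.6916, 0.1182, 0.0055]
tool_rot: [-0.221, 0.975, 0.0, -0.002]
force: [-0.5, 0.1, 0.3]
opening: 0.0746
finger_force: 0.0
```

Request:
arm_command(
  steps=[0, 0, 0, 0, -1, 0, 0, 0, 0, -1, 0, 0, 0, 0, -1, 0, 0, 0, 0, -1, 0, 0, 0, 0, -1, 0, 0, 0, 0, -1],
)

```text
time: 10.42
eef_pos: [0.6938, 0.1185, 0.0092]
tool_rot: [-0.221, 0.975, -0.0, 0.001]
force: [1.2, 0.6, 3.4]
opening: 0.0555
finger_force: 30.0
```

```bash
python3 plan.py .4948 .2477 .12 115.5
```

```text
t 10.42 tcp [0.6938 0.1185 0.0092] psi 115.5 open 0.0555 F [1.2 0.6 3.4] q6 -1.86
turn units 0.0  shift after turn [ 6.2  10.11 -5.54]  shift before turn [ 6.2  10.12 -5.54]
```

Request:
arm_command(
  steps=[0, 0, -0.92, 0, -1, 0, 0, -0.92, 0, -1, 0, 0, -0.92, 0, -1, 0, 0, -0.92, 0, -1, 0, 0, -0.92, 0, -1, 0, 0, -0.92, 0, -1],
)

```text
time: 10.92
eef_pos: [0.6928, 0.1184, 0.1196]
tool_rot: [-0.221, 0.975, 0.0, -0.0]
force: [-0.9, -0.4, -0.6]
opening: 0.0553
finger_force: 30.0
```

Request:
arm_command(
  steps=[0.517, 0.843, 0, 0, -1, 0.517, 0.843, 0, 0, -1, 0.517, 0.843, 0, 0, -1, 0.517, 0.843, 0, 0, -1, 0.517, 0.843, 0, 0, -1, 0.517, 0.843, 0, 0, -1, 0.517, 0.843, 0, 0, -1, 0.517, 0.843, 0, 0, -1],
)

```text
time: 11.58
eef_pos: [0.5594, 0.2049, 0.1189]
tool_rot: [-0.221, 0.975, -0.0, 0.0]
force: [-0.8, -0.4, -0.6]
opening: 0.0558
finger_force: 30.0
```

Request:
arm_command(
  steps=[0.517, 0.843, 0, 0, -1, 0.517, 0.843, 0, 0, -1, 0.517, 0.843, 0, 0, -1, 0.517, 0.843, 0, 0, -1, 0, 0, 0, 0, -1, 0, 0, 0, 0, -1, 0, 0, 0, 0, -1],
)

```text
time: 12.17
eef_pos: [0.4947, 0.2475, 0.119]
tool_rot: [-0.221, 0.975, 0.0, 0.001]
force: [0.4, 0.1, -0.3]
opening: 0.0556
finger_force: 30.0
```

```bash
python3 plan.py .4948 .2477 .0325 115.5;  python3 - <<'E'
from h import *
s=env.snapshot("wrist")
cv2.imwrite("pics/w4.png",cv2.resize(s["color"][:,:,::-1],(800,600)))
E
```

```text
t 12.17 tcp [0.4947 0.2475 0.119 ] psi 115.5 open 0.0556 F [ 0.4  0.1 -0.3] q6 -1.57
turn units 0.01  shift after turn [-0.01  0.01  4.33]  shift before turn [-0.01  0.01  4.33]
```

View pics/w4.png

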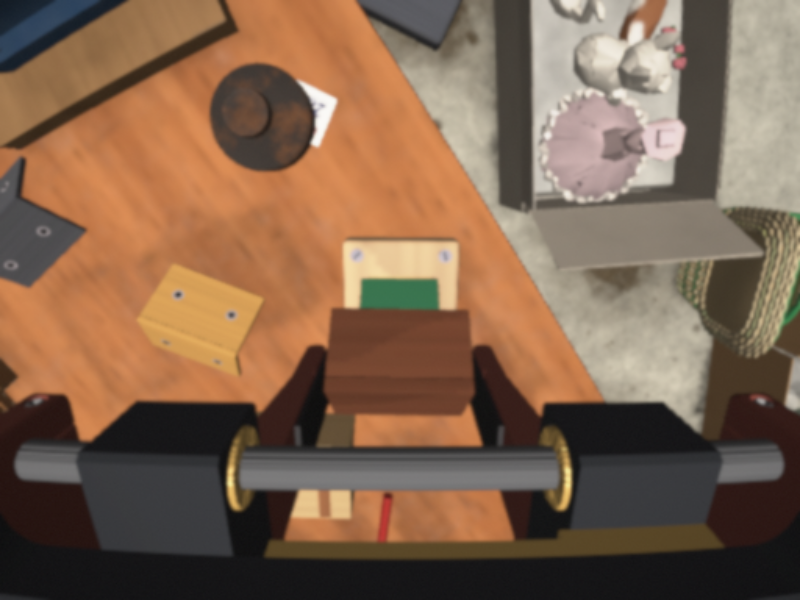

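Moulding (326–475) hangs level, centred over liner and former (344–458). Lower, the last bit in small steps.

Request:
arm_command(
  steps=[0, 0, 0.9, 0, -1, 0, 0, 0.9, 0, -1, 0, 0, 0.8, 0, -1, 0, 0, 0.7, 0, -1, 0, 0, 0.5, 0, -1, 0, 0, 0.4, 0, -1, 0, 0, 0.1, 0, -1, 0, 0, 0, 0, -1],
)

```text
time: 12.88
eef_pos: [0.4961, 0.2479, 0.033]
tool_rot: [-0.221, 0.975, 0.0, 0.002]
force: [2.5, 0.2, 1.0]
opening: 0.0557
finger_force: 30.0
```

Request:
arm_command(
  steps=[0, 0, 0.05, 0, -1, 0, 0, 0, 0, -1],
)

```text
time: 13.05
eef_pos: [0.4963, 0.2481, 0.0327]
tool_rot: [-0.221, 0.975, 0.0, 0.002]
force: [4.6, -0.1, 2.5]
opening: 0.0558
finger_force: 30.0
```

Request:
arm_command(
  steps=[0, 0, 0.05, 0, -1, 0, 0, 0, 0, -1],
)

```text
time: 13.22
eef_pos: [0.4963, 0.2482, 0.0325]
tool_rot: [-0.221, 0.975, 0.0, 0.002]
force: [2.7, -1.8, 12.5]
opening: 0.0561
finger_force: 30.0
```

Request:
arm_command(
  steps=[0, 0, 0, 0, 0.6, 0, 0, 0, 0, 0.6, 0, 0, 0, 0, 0.6, 0, 0, -1, 0, 0.6, 0, 0, -1, 0, 0.9, 0, 0, -1, 0, 0.9, 0, 0, -1, 0, 0.9, 0, 0, 0, 0, 0.9],
)

```text
time: 13.88
eef_pos: [0.4954, 0.2483, 0.1137]
tool_rot: [-0.221, 0.975, 0.001, 0.002]
force: [0.8, -0.0, 0.0]
opening: 0.0834
finger_force: 0.0
```

```bash
python3 chk.py pics/k2.png 28 24.75 23.5 4.2 29;python3 plan.py .5679 .1349 .10 93.3
```

```text
t 14.03 tcp [0.4933 0.2473 0.11  ] psi 115.5 open 0.0831 F [ 0.3  0.7 -0.7] q6 -1.57
turn units 5.55  shift after turn [-3.4  -5.82  0.5 ]  shift before turn [-0.95 -6.68  0.5 ]
```

View pics/k2.png

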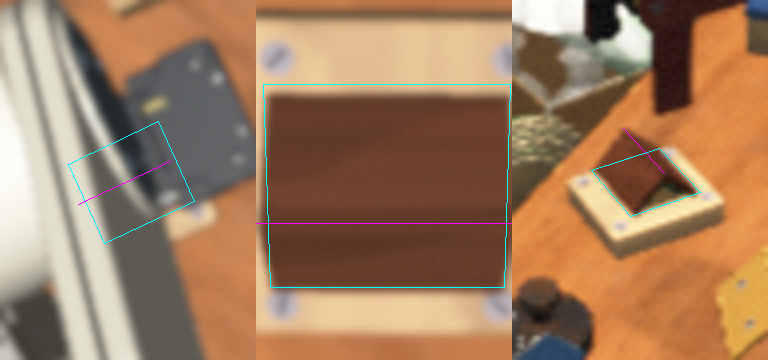

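Moulding is home, matching its expected outline to about 1 mm; I'll take the former as (0.496, 0.248). Now the guard.

Request:
arm_command(
  steps=[0, 0, 0, 0.925, 0.9, 0, 0, 0, 0.925, 0.9, 0, 0, 0, 0.925, 0.9, 0, 0, 0, 0.925, 0.9, 0, 0, 0, 0.925, 0.9, 0, 0, 0, 0.925, 0.9],
)

```text
time: 14.53
eef_pos: [0.4928, 0.247, 0.1089]
tool_rot: [-0.027, 1.0, -0.001, -0.002]
force: [0.5, -0.0, -0.2]
opening: 0.0831
finger_force: 0.0
```

Request:
arm_command(
  steps=[-0.486, -0.83, 0, 0, 0.9, -0.486, -0.83, 0, 0, 0.9, -0.486, -0.83, 0, 0, 0.9, -0.486, -0.83, 0, 0, 0.9, -0.486, -0.83, 0, 0, 0.9, -0.486, -0.83, 0, 0, 0.9, -0.486, -0.83, 0, 0, 0.9, 0, 0, 0, 0, 0.9],
)

```text
time: 15.2
eef_pos: [0.5692, 0.1331, 0.109]
tool_rot: [-0.028, 1.0, -0.0, -0.001]
force: [-0.3, 0.8, -0.2]
opening: 0.0837
finger_force: 0.0
```

```bash
python3 plan.py .5679 .1349 .007 93.3; python3 - <<'E'
from h import *
s=env.snapshot("wrist")
im=s["color"][:,:,::-1].copy()
from fit import rect
a=np.radians(-86.7);R=np.array([[np.cos(a),-np.sin(a)],[np.sin(a),np.cos(a)]])
M=rect(32.5,31.8,2.8);q=project(s,np.c_[M[:,:2]@R.T+[.5679,.1349],M[:,2]])
h=cv2.cvtColor(s["color"],cv2.COLOR_RGB2HSV)
print(q.round(1).tolist())
m=cv2.inRange(h,(15,110,90),(28,255,255)); m[250:]=0
n,l,st,ce=cv2.connectedComponentsWithStats(m)
for i in range(1,n):
    if st[i,4]>500:
        ys,xs=np.where(l==i); print(st[i],cv2.boxPoints(cv2.minAreaRect(np.c_[xs,ys].astype(np.float32))).round(1).tolist())
E
```

```text
t 15.2 tcp [0.5692 0.1331 0.109 ] psi 93.2 open 0.0837 F [-0.3  0.8 -0.2] q6 -1.42
turn units -0.03  shift after turn [0.06 0.1  5.1 ]  shift before turn [0.06 0.1  5.1 ]
[[225.2, 219.2], [287.7, 219.0], [289.7, 158.2], [223.1, 158.3]]
[  25    0  176  124 6099] [[21.299999237060547, 61.5], [124.9000015258789, -62.70000076293945], [200.39999389648438, 0.30000001192092896], [96.80000305175781, 124.5]]
[ 223  160   72   61 3997] [[223.0, 220.0], [223.0, 160.0], [294.0, 160.0], [294.0, 220.0]]
[343 219  50  31 654] [[343.0, 219.0], [392.0, 219.0], [392.0, 249.0], [343.0, 249.0]]
```

Request:
arm_command(
  steps=[0.06, 0.1, 0.9, 0, 0.9, 0, 0, 0.9, 0, 0.9, 0, 0, 0.9, 0, 0.9, 0, 0, 0.9, 0, 0.9, 0, 0, 0.7, 0, 0.9, 0, 0, 0.5, 0, 0.9, 0, 0, 0.3, 0, 0.9, 0, 0, 0, 0, 0.9],
)

```text
time: 15.92
eef_pos: [0.5662, 0.1375, 0.0073]
tool_rot: [-0.029, 1.0, -0.0, -0.001]
force: [-0.2, -0.1, 0.4]
opening: 0.0836
finger_force: 0.0
```

Request:
arm_command(
  steps=[0, 0, 0, 0, -1, 0, 0, 0, 0, -1, 0, 0, 0, 0, -1, 0, 0, 0, 0, -1, 0, 0, 0, 0, -1, 0, 0, 0, 0, -1],
)

```text
time: 16.42
eef_pos: [0.5679, 0.1375, 0.0095]
tool_rot: [-0.029, 1.0, 0.0, 0.001]
force: [-0.7, 0.1, 4.9]
opening: 0.0641
finger_force: 30.0
```

```bash
python3 plan.py .4955 .248 .12 115.5
```

```text
t 16.42 tcp [0.5679 0.1375 0.0095] psi 93.3 open 0.0641 F [-0.7  0.1  4.9] q6 -1.41
turn units -5.55  shift after turn [ 0.89  6.54 -5.53]  shift before turn [ 3.3   5.72 -5.53]
```

Request:
arm_command(
  steps=[0, 0, -0.92, -0.925, -1, 0, 0, -0.92, -0.925, -1, 0, 0, -0.92, -0.925, -1, 0, 0, -0.92, -0.925, -1, 0, 0, -0.92, -0.925, -1, 0, 0, -0.92, -0.925, -1],
)

```text
time: 16.92
eef_pos: [0.5667, 0.1373, 0.1197]
tool_rot: [-0.222, 0.975, 0.0, -0.0]
force: [0.1, -0.8, -2.3]
opening: 0.0644
finger_force: 30.0
```

Request:
arm_command(
  steps=[0.127, 0.934, 0, 0, -1, 0.127, 0.934, 0, 0, -1, 0.127, 0.934, 0, 0, -1, 0.127, 0.934, 0, 0, -1, 0.127, 0.934, 0, 0, -1, 0.127, 0.934, 0, 0, -1, 0.127, 0.934, 0, 0, -1, 0, 0, 0, 0, -1],
)

```text
time: 17.58
eef_pos: [0.4929, 0.2495, 0.1188]
tool_rot: [-0.222, 0.975, 0.0, -0.001]
force: [-0.2, -0.1, -2.0]
opening: 0.0646
finger_force: 30.0
```

Request:
arm_command(
  steps=[0, 0, 0, 0, -1, 0, 0, 0, 0, -1],
)

```text
time: 17.75
eef_pos: [0.495, 0.2474, 0.119]
tool_rot: [-0.221, 0.975, -0.0, -0.0]
force: [0.2, -0.2, -2.0]
opening: 0.0647
finger_force: 30.0
```

```bash
python3 plan.py .4955 .248 .036 115.5
```

```text
t 17.75 tcp [0.495  0.2474 0.119 ] psi 115.5 open 0.0647 F [ 0.2 -0.2 -2. ] q6 -1.57
turn units 0.01  shift after turn [-0.04  0.02  4.15]  shift before turn [-0.04  0.02  4.15]
```

Request:
arm_command(
  steps=[-0.04, 0.02, 0.9, 0, -1, 0, 0, 0.9, 0, -1, 0, 0, 0.8, 0, -1, 0, 0, 0.6, 0, -1, 0, 0, 0.5, 0, -1, 0, 0, 0.3, 0, -1, 0, 0, 0.15, 0, -1, 0, 0, 0, 0, -1],
)

```text
time: 18.42
eef_pos: [0.4954, 0.2482, 0.0357]
tool_rot: [-0.221, 0.975, -0.0, -0.0]
force: [-0.7, -0.3, -2.0]
opening: 0.0649
finger_force: 30.0
```

Request:
arm_command(
  steps=[0, 0, 0.05, 0, -1, 0, 0, 0.05, 0, -1, 0, 0, 0, 0, -1],
)

```text
time: 18.67
eef_pos: [0.4957, 0.2486, 0.0347]
tool_rot: [-0.221, 0.975, 0.0, 0.0]
force: [0.0, -0.5, -0.4]
opening: 0.0647
finger_force: 30.0
```

Request:
arm_command(
  steps=[0, 0, 0.05, 0, -1, 0, 0, 0, 0, -1],
)

```text
time: 18.83
eef_pos: [0.4956, 0.2485, 0.0344]
tool_rot: [-0.221, 0.975, 0.0, 0.0]
force: [-3.6, -2.2, 10.3]
opening: 0.0645
finger_force: 30.0
```

Request:
arm_command(
  steps=[0, 0, 0, 0, 0.8, 0, 0, 0, 0, 0.8, 0, 0, 0, 0, 0.8, 0, 0, -1, 0, 0.8, 0, 0, -1, 0, 0.8, 0, 0, -1, 0, 0.8, 0, 0, -1, 0, 0.8, 0, 0, 0, 0, 0.8],
)

```text
time: 19.5
eef_pos: [0.4977, 0.2496, 0.1166]
tool_rot: [-0.221, 0.975, 0.001, 0.003]
force: [0.8, 0.2, -0.5]
opening: 0.0793
finger_force: 0.0
```

```bash
python3 chk.py pics/k3.png 32.5 31.8 23.5 2.8 34.6;python3 plan.py .6316 .2351 .12 26.2
```

```text
t 19.65 tcp [0.4952 0.2484 0.1127] psi 115.5 open 0.0789 F [ 0.1 -0.3  0.3] q6 -1.57
turn units 22.33  shift after turn [-3.61  5.83 -0.36]  shift before turn [-5.87 -3.54 -0.36]
```

View pics/k3.png

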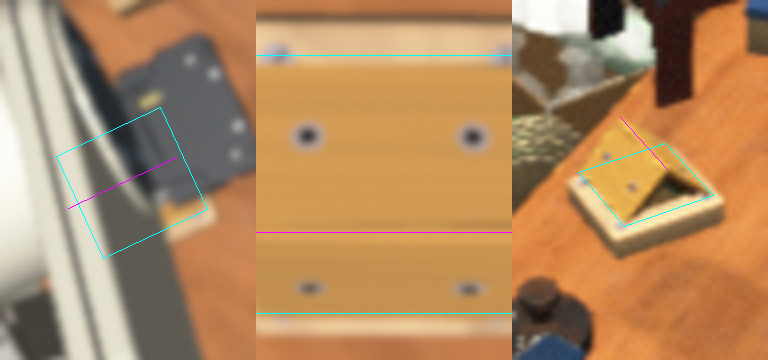

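Guard is home on the same line (ridge at row 233, 1 px off the expected line). My picture quota is used; from here I check numerically. To the caul:

Request:
arm_command(
  steps=[-0.839, -0.506, 0, 0, 0.8, -0.839, -0.506, 0, 0, 0.8, -0.839, -0.506, 0, 0, 0.8, -0.839, -0.506, 0, 0, 0.8, -0.839, -0.506, 0, 0, 0.8, -0.839, -0.506, 0, 0, 0.8, -0.839, -0.506, 0, 0, 0.8],
)

```text
time: 20.23
eef_pos: [0.6318, 0.2346, 0.1109]
tool_rot: [-0.221, 0.975, -0.0, -0.001]
force: [-0.2, 0.3, -0.1]
opening: 0.079
finger_force: 0.0
```

Request:
arm_command(
  steps=[0, 0, 0, 0.93, 0.8, 0, 0, 0, 0.93, 0.8, 0, 0, 0, 0.93, 0.8, 0, 0, 0, 0.93, 0.8, 0, 0, 0, 0.93, 0.8, 0, 0, 0, 0.93, 0.8, 0, 0, 0, 0.93, 0.8, 0, 0, 0, 0.93, 0.8],
)

```text
time: 20.9
eef_pos: [0.6309, 0.2348, 0.1109]
tool_rot: [0.039, 0.999, -0.001, -0.001]
force: [-0.0, 0.0, 0.1]
opening: 0.0787
finger_force: 0.0
```

Request:
arm_command(
  steps=[0, 0, 0, 0.93, 0.8, 0, 0, 0, 0.93, 0.8, 0, 0, 0, 0.93, 0.8, 0, 0, 0, 0.93, 0.8, 0, 0, 0, 0.93, 0.8, 0, 0, 0, 0.93, 0.8, 0, 0, 0, 0.93, 0.8, 0, 0, 0, 0.93, 0.8],
)

```text
time: 21.57
eef_pos: [0.631, 0.2348, 0.1109]
tool_rot: [0.294, 0.956, -0.001, -0.001]
force: [-0.2, -0.1, 0.2]
opening: 0.0789
finger_force: 0.0
```

Request:
arm_command(
  steps=[0, 0, 0, 0.93, 0.8, 0, 0, 0, 0.93, 0.8, 0, 0, 0, 0.93, 0.8, 0, 0, 0, 0.93, 0.8, 0, 0, 0, 0.93, 0.8, 0, 0, 0, 0.93, 0.8, 0, 0, 0, 0.93, 0.8, 0, 0, 0, 0.93, 0.8],
)

```text
time: 22.23
eef_pos: [0.6309, 0.2348, 0.1109]
tool_rot: [0.529, 0.848, -0.001, -0.001]
force: [-0.5, 0.8, 0.3]
opening: 0.0791
finger_force: 0.0
```

```bash
python3 plan.py .6316 .2351 .012 26.2; python3 - <<'E'
from h import *
from fit import rect
s=env.snapshot("wrist"); a=np.radians(-63.8);R=np.array([[np.cos(a),-np.sin(a)],[np.sin(a),np.cos(a)]])
M=rect(36,30,40);q=project(s,np.c_[M[:,:2]@R.T+[.6316,.2351],M[:,2]]); print(q.round(1).tolist())
g=cv2.cvtColor(s["color"],cv2.COLOR_RGB2HSV)
m=cv2.inRange(g,(12,30,170),(30,135,255)); m=cv2.morphologyEx(m,cv2.MORPH_CLOSE,np.ones((11,11),np.uint8))
n,l,st,ce=cv2.connectedComponentsWithStats(m); i=l[tuple((q.mean(0)).astype(int)[::-1])]
ys,xs=np.where(l==i); print(i,st[i],cv2.boxPoints(cv2.minAreaRect(np.c_[xs,ys].astype(np.float32))).round(1).tolist())
E
```

```text
t 22.23 tcp [0.6309 0.2348 0.1109] psi 26.1 open 0.0791 F [-0.5  0.8  0.3] q6 -0.12
turn units -0.04  shift after turn [0.   0.04 4.95]  shift before turn [0.   0.04 4.95]
[[288.1, 239.5], [290.7, 162.2], [220.1, 162.4], [223.1, 239.6]]
12 [ 225  160   72   80 5392] [[223.5, 238.10000610351562], [225.0, 159.6999969482422], [296.29998779296875, 161.0], [294.79998779296875, 239.5]]
```

Request:
arm_command(
  steps=[0, 0.04, 0.9, 0, 0.9, 0, 0, 0.9, 0, 0.9, 0, 0, 0.9, 0, 0.9, 0, 0, 0.9, 0, 0.9, 0, 0, 0.7, 0, 0.9, 0, 0, 0.45, 0, 0.9, 0, 0, 0.2, 0, 0.9, 0, 0, 0, 0, 0.9],
)

```text
time: 22.95
eef_pos: [0.632, 0.2353, 0.0127]
tool_rot: [0.528, 0.849, -0.001, -0.001]
force: [-0.8, 0.3, -0.4]
opening: 0.0831
finger_force: 0.0
```

Request:
arm_command(
  steps=[0, 0, 0, 0, -1, 0, 0, 0, 0, -1, 0, 0, 0, 0, -1, 0, 0, 0, 0, -1, 0, 0, 0, 0, -1, 0, 0, 0, 0, -1, 0, 0, 0, 0, -1],
)

```text
time: 23.53
eef_pos: [0.6333, 0.2357, 0.0151]
tool_rot: [0.528, 0.849, 0.001, 0.0]
force: [0.4, 0.1, 5.5]
opening: 0.0596
finger_force: 29.8
```

```bash
python3 plan.py .4958 .248 .14 25.5
```

```text
t 23.53 tcp [0.6333 0.2357 0.0151] psi 26.2 open 0.0596 F [0.4 0.1 5.5] q6 -0.12
turn units 0.19  shift after turn [ 3.51 -5.94 -6.25]  shift before turn [ 3.59 -5.9  -6.25]
```

Request:
arm_command(
  steps=[0, 0, -0.893, 0.03, -1, 0, 0, -0.893, 0.03, -1, 0, 0, -0.893, 0.03, -1, 0, 0, -0.893, 0.03, -1, 0, 0, -0.893, 0.03, -1, 0, 0, -0.893, 0.03, -1, 0, 0, -0.893, 0, -1],
)

```text
time: 24.12
eef_pos: [0.6322, 0.2353, 0.1396]
tool_rot: [0.534, 0.846, -0.0, -0.0]
force: [-0.2, -0.1, -0.9]
opening: 0.0601
finger_force: 29.8
```

Request:
arm_command(
  steps=[0.5, -0.848, 0, 0, -1, 0.5, -0.848, 0, 0, -1, 0.5, -0.848, 0, 0, -1, 0.5, -0.848, 0, 0, -1, 0.5, -0.848, 0, 0, -1, 0.5, -0.848, 0, 0, -1, 0.5, -0.848, 0, 0, -1, 0, 0, 0, 0, -1],
)

```text
time: 24.78
eef_pos: [0.4913, 0.247, 0.1385]
tool_rot: [0.533, 0.846, -0.002, -0.001]
force: [-0.8, -0.2, -0.2]
opening: 0.0601
finger_force: 29.8
```

Request:
arm_command(
  steps=[0, 0, 0, 0, -1, 0, 0, 0, 0, -1],
)

```text
time: 24.95
eef_pos: [0.4963, 0.2477, 0.1394]
tool_rot: [0.533, 0.846, 0.0, 0.0]
force: [0.9, -0.3, -0.9]
opening: 0.0598
finger_force: 29.8
```

```bash
python3 plan.py .4958 .248 .052 25.5
```

```text
t 24.95 tcp [0.4963 0.2477 0.1394] psi 25.5 open 0.0598 F [ 0.9 -0.3 -0.9] q6 -0.0
turn units 0.01  shift after turn [ 0.02 -0.02  4.37]  shift before turn [ 0.02 -0.02  4.37]
```

Request:
arm_command(
  steps=[0.02, -0.02, 0.9, 0, -1, 0, 0, 0.9, 0, -1, 0, 0, 0.9, 0, -1, 0, 0, 0.7, 0, -1, 0, 0, 0.5, 0, -1, 0, 0, 0.3, 0, -1, 0, 0, 0.15, 0, -1, 0, 0, 0, 0, -1],
)

```text
time: 25.62
eef_pos: [0.4951, 0.2476, 0.0517]
tool_rot: [0.534, 0.846, -0.0, -0.0]
force: [0.3, -0.3, -0.1]
opening: 0.0599
finger_force: 29.8
```

Request:
arm_command(
  steps=[0, 0, 0.05, 0, -1, 0, 0, 0, 0, -1],
)

```text
time: 25.78
eef_pos: [0.4954, 0.2479, 0.0517]
tool_rot: [0.533, 0.846, 0.001, 0.0]
force: [0.3, 0.4, -0.2]
opening: 0.0603
finger_force: 29.8
```

Request:
arm_command(
  steps=[0, 0, 0.05, 0, -1, 0, 0, 0, 0, -1],
)

```text
time: 25.95
eef_pos: [0.4953, 0.2479, 0.0506]
tool_rot: [0.533, 0.846, 0.001, 0.0]
force: [-0.2, 0.1, -0.1]
opening: 0.0599
finger_force: 29.8
```

Request:
arm_command(
  steps=[0, 0, 0.05, 0, -1, 0, 0, 0, 0, -1],
)

```text
time: 26.12
eef_pos: [0.4957, 0.2481, 0.0497]
tool_rot: [0.533, 0.846, 0.001, 0.001]
force: [1.7, 0.8, 2.2]
opening: 0.06
finger_force: 29.8
```

Contact at the expected height. Settle, release and go to the weight (ψ −5° keeps the body clear of the vice).

Request:
arm_command(
  steps=[0, 0, 0.04, 0, -1, 0, 0, 0, 0, -1, 0, 0, 0, 0, 0.8, 0, 0, 0, 0, 0.8, 0, 0, 0, 0, 0.8],
)

```text
time: 26.53
eef_pos: [0.4945, 0.2475, 0.0481]
tool_rot: [0.534, 0.846, -0.0, -0.0]
force: [-0.9, 0.1, -0.8]
opening: 0.0763
finger_force: 0.0
```

Request:
arm_command(
  steps=[0, 0, -1, 0, 0.8, 0, 0, -1, 0, 0.8, 0, 0, -1, 0, 0.8, 0, 0, -1, 0, 0.8, 0, 0, 0, 0, 0.8],
)

```text
time: 26.95
eef_pos: [0.4966, 0.2486, 0.1315]
tool_rot: [0.534, 0.846, 0.002, 0.001]
force: [0.4, 0.4, 1.0]
opening: 0.0789
finger_force: 0.0
```

```bash
python3 - <<'E'
from h import *
from fit import rect
s=env.snapshot("wrist"); a=np.radians(-64.5);R=np.array([[np.cos(a),-np.sin(a)],[np.sin(a),np.cos(a)]])
M=rect(36,30,74.2);q=project(s,np.c_[M[:,:2]@R.T+[.4956,.248],M[:,2]]); print(q.round(1).tolist())
g=cv2.cvtColor(s["color"],cv2.COLOR_RGB2HSV)
x=q.mean(0).astype(int); print(x)
c=s["color"].astype(int)
print("cols",[(i,*c[x[1],i]) for i in range(int(q[:,0].min())-10,int(q[:,0].max())+12,3)])
print("rows",[(i,*c[i,x[0]]) for i in range(int(q[:,1].min())-10,int(q[:,1].max())+10,3)])
E
python3 plan.py .4301 .1262 .13 -5
```

```text
[[287.0, 246.4], [290.0, 165.3], [215.2, 165.4], [218.6, 246.6]]
[252 205]
cols [(205, np.int64(206), np.int64(132), np.int64(81)), (208, np.int64(207), np.int64(132), np.int64(80)), (211, np.int64(206), np.int64(131), np.int64(80)), (214, np.int64(200), np.int64(128), np.int64(79)), (217, np.int64(219), np.int64(175), np.int64(130)), (220, np.int64(225), np.int64(187), np.int64(134)), (223, np.int64(222), np.int64(183), np.int64(131)), (226, np.int64(221), np.int64(181), np.int64(129)), (229, np.int64(222), np.int64(183), np.int64(130)), (232, np.int64(225), np.int64(187), np.int64(134)), (235, np.int64(227), np.int64(191), np.int64(136)), (238, np.int64(231), np.int64(195), np.int64(139)), (241, np.int64(231), np.int64(195), np.int64(139)), (244, np.int64(224), np.int64(186), np.int64(133)), (247, np.int64(222), np.int64(184), np.int64(131)), (250, np.int64(222), np.int64(184), np.int64(131)), (253, np.int64(225), np.int64(188), np.int64(134)), (256, np.int64(228), np.int64(192), np.int64(137)), (259, np.int64(232), np.int64(198), np.int64(141)), (262, np.int64(233), np.int64(198),
[... 1875 characters left out ...]
nt64(74)), (227, np.int64(173), np.int64(113), np.int64(76)), (230, np.int64(207), np.int64(159), np.int64(112)), (233, np.int64(225), np.int64(188), np.int64(134)), (236, np.int64(226), np.int64(189), np.int64(134)), (239, np.int64(225), np.int64(188), np.int64(134)), (242, np.int64(225), np.int64(187), np.int64(134)), (245, np.int64(194), np.int64(140), np.int64(94)), (248, np.int64(178), np.int64(115), np.int64(72)), (251, np.int64(175), np.int64(112), np.int64(69)), (254, np.int64(172), np.int64(109), np.int64(67))]
t 27.0 tcp [0.4958 0.2482 0.1298] psi 25.5 open 0.0792 F [ 0.2 -0.1  0.1] q6 -0.0
turn units 7.63  shift after turn [-6.36 -2.74 -0.01]  shift before turn [-4.09 -5.59 -0.01]
```

Caul edges are within ~1.5 px of the seated prediction. On to the weight.

Request:
arm_command(
  steps=[-0.511, -0.699, 0, 0, 0.1, -0.511, -0.699, 0, 0, 0.1, -0.511, -0.699, 0, 0, 0.1, -0.511, -0.699, 0, 0, 0.1, -0.511, -0.699, 0, 0, 0.1, -0.511, -0.699, 0, 0, 0.1, -0.511, -0.699, 0, 0, 0.1, -0.511, -0.699, 0, 0, 0.1],
)

```text
time: 27.67
eef_pos: [0.4277, 0.1248, 0.1271]
tool_rot: [0.533, 0.846, -0.001, -0.001]
force: [0.4, -0.1, -0.0]
opening: 0.0485
finger_force: 0.0
```

Request:
arm_command(
  steps=[0, 0, 0, 0.954, 0.1, 0, 0, 0, 0.954, 0.1, 0, 0, 0, 0.954, 0.1, 0, 0, 0, 0.954, 0.1, 0, 0, 0, 0.954, 0.1, 0, 0, 0, 0.954, 0.1, 0, 0, 0, 0.954, 0.1, 0, 0, 0, 0.954, 0.1],
)

```text
time: 28.33
eef_pos: [0.4282, 0.1255, 0.1271]
tool_rot: [0.738, 0.674, -0.001, -0.001]
force: [-0.2, 0.1, 0.2]
opening: 0.0486
finger_force: 0.0
```

```bash
python3 plan.py .4301 .1262 .026 -5; python3 - <<'E'
from h import *
from scipy.optimize import least_squares
s=env.snapshot("wrist")
g=cv2.cvtColor(s["color"],cv2.COLOR_RGB2GRAY)
q=project(s,[[.4301,.1262,.021],[.4301,.1262,.044]]);print("expected body, knob",q.round(1).tolist())
e=project(s,[[.4301,.1262,.021],[.4601,.1262,.021]]);r=np.linalg.norm(e[0]-e[1]);print("r",r)
m=cv2.inRange(g,0,75); m[252:]=0
n,l,st,ce=cv2.connectedComponentsWithStats(m)
for i in range(1,n):
    if st[i,4]>300: print(st[i],ce[i].round(1))
c=s["color"].astype(int); x,y=q[0].round().astype(int)
print("row",c[y,x-60:x+61:5,0].tolist(),"col",c[max(y-60,0):y+61:5,x,0].tolist(), x,y)
E
```

```text
t 28.33 tcp [0.4282 0.1255 0.1271] psi -5.2 open 0.0486 F [-0.2  0.1  0.2] q6 0.35
turn units -0.05  shift after turn [0.05 0.09 5.05]  shift before turn [0.05 0.09 5.05]
expected body, knob [[256.9, 190.8], [257.0, 197.7]]
r 29.87151229367418
[ 24   0  53  48 807] [46.  13.5]
[  93   16  138  108 3150] [170.5  70.6]
[   30   149   138   103 11186] [102.5 201.4]
[230 158  55  53 861] [258.4 182.6]
[186 221  33  31 651] [205.4 238.7]
[293 222  32  30 627] [305.  238.9]
row [220, 224, 226, 231, 230, 226, 225, 96, 92, 84, 108, 113, 119, 128, 118, 77, 80, 81, 214, 237, 232, 229, 231, 233, 226] col [228, 227, 231, 234, 231, 173, 92, 88, 111, 105, 67, 124, 119, 119, 90, 87, 79, 199, 206, 218, 210, 191, 86, 108, 197] 257 191
```

Request:
arm_command(
  steps=[0.05, 0.08, 0.9, 0, 0.1, 0, 0, 0.9, 0, 0.1, 0, 0, 0.9, 0, 0.1, 0, 0, 0.9, 0, 0.1, 0, 0, 0.7, 0, 0.1, 0, 0, 0.5, 0, 0.1, 0, 0, 0.2, 0, 0.1, 0, 0, 0, 0, 0.1],
)

```text
time: 29.05
eef_pos: [0.4299, 0.1263, 0.0272]
tool_rot: [0.737, 0.676, -0.001, -0.001]
force: [-0.0, 0.1, 1.2]
opening: 0.0484
finger_force: 0.0
```

Request:
arm_command(
  steps=[0, 0, 0, 0, -1, 0, 0, 0, 0, -1, 0, 0, 0, 0, -1, 0, 0, 0, 0, -1, 0, 0, 0, 0, -1, 0, 0, 0, 0, -1, 0, 0, 0, 0, -1],
)

```text
time: 29.63
eef_pos: [0.4309, 0.1267, 0.0289]
tool_rot: [0.737, 0.676, 0.0, 0.0]
force: [-1.4, -0.1, 6.5]
opening: 0.0225
finger_force: 30.0
```

```bash
python3 plan.py .4957 .248 .16 -5
```

```text
t 29.63 tcp [0.4309 0.1267 0.0289] psi -5.0 open 0.0225 F [-1.4 -0.1  6.5] q6 0.35
turn units -0.0  shift after turn [ 6.33  2.7  -6.56]  shift before turn [ 6.33  2.7  -6.56]
```

Request:
arm_command(
  steps=[0, 0, -0.4, 0, -1, 0, 0, -0.8, 0, -1, 0, 0, -0.9, 0, -1, 0, 0, -0.9, 0, -1, 0, 0, -0.9, 0, -1, 0, 0, -0.9, 0, -1, 0, 0, -0.9, 0, -1, 0, 0, -0.85, 0, -1],
)

```text
time: 30.3
eef_pos: [0.4303, 0.1264, 0.1605]
tool_rot: [0.737, 0.676, -0.0, -0.0]
force: [1.0, 0.1, -3.7]
opening: 0.0224
finger_force: 30.0
```

Request:
arm_command(
  steps=[0.4, 0.17, 0, 0, -1, 0.8, 0.34, 0, 0, -1, 0.9, 0.385, 0, 0, -1, 0.9, 0.385, 0, 0, -1, 0.9, 0.385, 0, 0, -1, 0.9, 0.385, 0, 0, -1, 0.8, 0.34, 0, 0, -1, 0.5, 0.21, 0, 0, -1],
)

```text
time: 30.97
eef_pos: [0.4937, 0.2454, 0.1582]
tool_rot: [0.737, 0.676, -0.0, -0.0]
force: [0.7, -0.8, -3.6]
opening: 0.0223
finger_force: 30.0
```

Request:
arm_command(
  steps=[0.23, 0.1, 0, 0, -1, 0, 0, 0, 0, -1, 0, 0, 0, 0, -1, 0, 0, 0, 0, -1],
)

```text
time: 31.3
eef_pos: [0.4949, 0.2472, 0.1589]
tool_rot: [0.737, 0.675, -0.001, -0.0]
force: [-0.1, 0.0, -4.2]
opening: 0.0224
finger_force: 30.0
```

```bash
python3 plan.py .4957 .248 .105 -5
```

```text
t 31.3 tcp [0.4949 0.2472 0.1589] psi -5.0 open 0.0224 F [-0.1  0.  -4.2] q6 0.53
turn units -0.01  shift after turn [0.05 0.04 2.69]  shift before turn [0.05 0.04 2.69]
```

Held (about 4 N). Lower to near contact, then small steps.

Request:
arm_command(
  steps=[0.05, 0.04, 0.7, 0, -1, 0, 0, 0.7, 0, -1, 0, 0, 0.6, 0, -1, 0, 0, 0.4, 0, -1, 0, 0, 0.25, 0, -1, 0, 0, 0.05, 0, -1, 0, 0, 0, 0, -1],
)

```text
time: 31.88
eef_pos: [0.4965, 0.2488, 0.1051]
tool_rot: [0.737, 0.675, -0.0, -0.0]
force: [-0.4, 1.1, -4.0]
opening: 0.0225
finger_force: 30.0
```

Request:
arm_command(
  steps=[0, 0, 0.05, 0, -1, 0, 0, 0, 0, -1],
)

```text
time: 32.05
eef_pos: [0.4969, 0.2491, 0.1047]
tool_rot: [0.737, 0.676, 0.0, 0.0]
force: [-0.0, 0.3, -3.4]
opening: 0.0226
finger_force: 30.0
```

Request:
arm_command(
  steps=[0, 0, 0.05, 0, -1, 0, 0, 0, 0, -1],
)

```text
time: 32.22
eef_pos: [0.4967, 0.249, 0.1036]
tool_rot: [0.737, 0.676, 0.0, 0.0]
force: [-0.1, 0.5, -4.5]
opening: 0.0226
finger_force: 30.0
```

Request:
arm_command(
  steps=[0, 0, 0.05, 0, -1, 0, 0, 0, 0, -1],
)

```text
time: 32.38
eef_pos: [0.4969, 0.2491, 0.1031]
tool_rot: [0.737, 0.676, 0.0, 0.0]
force: [-0.4, -1.1, 3.3]
opening: 0.0223
finger_force: 30.0
```

Request:
arm_command(
  steps=[0, 0, 0.04, 0, -1, 0, 0, 0, 0, -1],
)

```text
time: 32.55
eef_pos: [0.4971, 0.2492, 0.103]
tool_rot: [0.737, 0.676, 0.001, 0.0]
force: [-3.4, -1.0, 11.7]
opening: 0.0223
finger_force: 30.0
```

Contact at the expected height. Release, retreat upward and check.

Request:
arm_command(
  steps=[0, 0, -0.05, 0, -1, 0, 0, 0, 0, 0.1, 0, 0, 0, 0, 0.1, 0, 0, 0, 0, 0.1, 0, 0, 0, 0, 0.1, 0, 0, -0.5, 0, 0.1, 0, 0, -1, 0, 0.1, 0, 0, -1, 0, 0.1],
)

```text
time: 33.22
eef_pos: [0.496, 0.2487, 0.1529]
tool_rot: [0.737, 0.676, -0.001, -0.0]
force: [0.2, -1.0, 0.5]
opening: 0.0482
finger_force: 0.0
```

Request:
arm_command(
  steps=[0, 0, -1, 0, 0.1, 0, 0, -1, 0, 0.1, 0, 0, -0.5, 0, 0.1, 0, 0, 0, 0, 0.1, 0, 0, 0, 0, 0.1],
)

```text
time: 33.63
eef_pos: [0.4966, 0.2489, 0.2028]
tool_rot: [0.737, 0.676, 0.0, 0.0]
force: [0.8, -0.6, -0.7]
opening: 0.0483
finger_force: 0.0
```

```bash
python3 plan.py .4957 .248 .19 -5; python3 - <<'E'
from h import *
s=env.snapshot("wrist")
c=np.array([.4957,.248])
for n,z,r in (("body",.0742+.021,.03),("knob",.0742+.044,.012)):
    t=np.linspace(0,2*np.pi,60); q=project(s,np.c_[c[0]+r*np.cos(t),c[1]+r*np.sin(t),np.full(60,z)])
    print(n,"exp x",q[:,0].min().round(1),q[:,0].max().round(1),"y",q[:,1].min().round(1),q[:,1].max().round(1))
g=cv2.cvtColor(s["color"],cv2.COLOR_RGB2GRAY); m=cv2.inRange(g,0,130); m[252:]=0
hsv=cv2.cvtColor(s["color"],cv2.COLOR_RGB2HSV)
y=int(project(s,[[*c,.0952]])[0,1]);x=int(project(s,[[*c,.0952]])[0,0])
print(x,y,"row",list(zip(range(x-60,x+61,4),g[y-15,x-60:x+61:4].tolist())))
print("col",list(zip(range(y-60,y+61,4),g[y-60:y+61:4,x].tolist())))
E
```

```text
t 33.63 tcp [0.4966 0.2489 0.2028] psi -5.0 open 0.0483 F [ 0.8 -0.6 -0.7] q6 0.53
turn units -0.0  shift after turn [-0.05 -0.04  0.64]  shift before turn [-0.05 -0.04  0.64]
body exp x 224.3 283.4 y 163.1 220.0
knob exp x 240.9 266.6 y 186.9 211.4
253 192 row [(193, 164), (197, 160), (201, 164), (205, 156), (209, 152), (213, 158), (217, 185), (221, 201), (225, 194), (229, 108), (233, 66), (237, 70), (241, 79), (245, 86), (249, 88), (253, 85), (257, 78), (261, 75), (265, 69), (269, 66), (273, 66), (277, 68), (281, 87), (285, 212), (289, 215), (293, 160), (297, 165), (301, 171), (305, 169), (309, 159), (313, 158)]
col [(132, 151), (136, 149), (140, 135), (144, 112), (148, 197), (152, 216), (156, 209), (160, 59), (164, 78), (168, 73), (172, 85), (176, 87), (180, 78), (184, 80), (188, 89), (192, 86), (196, 88), (200, 81), (204, 78), (208, 71), (212, 68), (216, 182), (220, 196), (224, 147), (228, 147), (232, 143), (236, 139), (240, 144), (244, 139), (248, 151), (252, 157)]
```

The weight stands centred to about 4 mm (allowed 12), caul visible evenly round it.

```bash
python3 -c "
from plant import env
print(env.sign_off())"
```

```text
the job is handed in; nothing more can be done
None
```

I stacked the liner, moulding, guard and caul on the former, stood the weight upright about 4 mm off the caul's middle (12 mm allowed), and handed the job in at about 34 s of 128. No verdict came back; camera checks and contact heights matched the seated positions, though I had no pictures left to view for the caul and weight, so I checked those from pixel readings.

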